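# Clamp the tablet and hold the optical probe centred over it

## Robot

A 6-joint arm with a two-finger parallel gripper is mounted at the origin on the work surface. World frame = base frame: x ahead of the robot, y to its left, z up, the work surface at z = 0. Lengths are in m, angles in rad, forces in N, time in s.
With the tool pointing down it reaches from about 0.225 to 0.875 m from the base axis. Payload 3.4 kg.
Tool frame: the origin (TCP) lies at the very end of the fingers, on their centre line; the grasp point (between the pads) lies 19 mm behind it (manip.hold_point_z is the distance from the TCP to the grasp point, in m); z points along the fingers, x is the direction in which the jaws open and shut, and the axes are right-handed (so a half turn about z gives the same grasp; the last joint's range is limited). The gripper opens to 85 mm and grips with 20 to 120 N. Pads are 22 mm wide; open, the fingers measure 114 mm over their backs; the gripper's body (76 mm by 85 mm) begins 54 mm behind the grasp point. The pads swing forward as they close: fully open they stand 13 mm farther back than shut.
Start: joints at [-1.393, 0.276, 1.505, -0, 1.361, -0.121], TCP at [0.169, -0.55, 0.231] pointing down, gripper open.
Joint ranges: [-2.89, 2.89], [-0.75, 2.08], [0.22, 2.7], [-1.18, 4.32], [0.11, 2.71], [-2.7, 2.7]. Speed limits (rad/s): [2.57, 2.57, 3.14, 3.14, 3.14, 3.14].

## Interface

Orientations are given as a unit quaternion [w, x, y, z].
In Python, from rig import manip gives the robot as it stands.
- The arm moves only by the tool apply_moves, never from a script. Its argument "commands" is one flat list of numbers, 6 for each row, row after row: the shift along the tool's x, y, z normalised to -1 to 1, where 1 is 0.03 m, then the turn, a rotation vector about the tool's x, y, z normalised to -1 to 1, where 1 is 0.15 rad. A call has 1 to 20 rows; each row shifts and turns the commanded pose from where the row before left it, along the tool's axes as they then stand; what a row does not reach is not made up. A row lasts 1/10 s, in which the tool goes at most 50 mm and 8.59 degrees, less where a joint would pass 70% of its speed; a pose out of reach is approached as far as the arm can. A call with a number of a shift or a turn outside -1 to 1 is refused whole. A call with a gripper value outside its range is refused whole. "jaw" is the opening, from -1 (shut) to 1 (fully open), set as the call begins (left out, the last holds). The fingers move at their own pace and stop on an object; "newtons" is the grip in N (left out, the last holds). Time passes only in rows, so rows that do not move let the fingers close. It gives the time, the measured TCP pose, the force and the opening at its end, in the units of the state.
- manip.get_state(): the state, without advancing time (a new reading comes with each control period).
- manip.get_image(name): name is "side" or "top" or "wrist"; returns a dict with "frame" (480x640x3 uint8, red, green, blue), "fx", "fy", "cx", "cy" (pixels), "extrinsics" (4x4, takes a point from camera to world coordinates); the wrist camera has in their place "mount" (4x4, takes a point from camera to tool coordinates, whose origin is the TCP and whose axes are the tool frame's). Camera axes: x right, y up, looking along -z (the intrinsics and any distortion apply to the point x, -y, -z); pixel columns grow to the right and rows downward; lengths in m; the calibration is good to about 2 mm. A picture is of the moment at which its call begins: read the wrist's pose just before it. There is no depth.
- manip.sign_off(): hands the job in, once; it reports no verdict.
The state is a dict: "clock": time; "qpos": joint angles; "qd": joint speeds; "effort": joint torques, N m; "position": TCP position; "ee_rot": TCP orientation; "contact_force": force on the tool from outside, world axes, zero at the start; "moment": the same for the moment, N m; "width": finger opening in m.
Only numpy, scipy, OpenCV 4.12 (cv2) and the standard library are available. Lean on these libraries where they do the work, as an engineer would, in place of code of your own. Each camera call takes 0.05 s, during which the arm holds its last target. There are 200 camera calls.

## Task

On the measuring station, slide the jaw by its black handle until it presses the pink tablet firmly into the vee block, without crushing the tablet, and leave the jaw shut. Then take the orange-gripped probe out of its stand and lower its stem down through the guide hole above the tablet, touching neither the guide nor the tablet nor any other part of the station with it, and finish while still holding it there: upright, still, centred in the hole, its tip about 6 mm above the tablet. Leave the blue spare probe and everything else on the bench where they are.

Things in the scene. Friction and masses are not known exactly. Their poses are not given: they have to be found in the camera images.
- station: Cream and pale-blue measuring station, fixed; base 150 mm (its x) by 280 mm (its y, from -175 to +105), stage of polished steel 45 mm high. Origin on the table surface exactly under the axis of the guide hole; its +y is the direction in which the jaw closes.
- vee: Fixed dark steel vee block on the stage, 13 mm high, opening to the station's -y; it centres the seated tablet on the axis of the guide hole. Origin and axes as the station's. Behind it, at the station's y = +80 mm, a column (42 mm wide, top 121 mm above the table) carries the guide.
- guide_mouth (a point): Centre of the guide hole at its upper rim, 120 mm above the table. The guide is a cream ring, 50 mm outside, with a vertical through hole of 22 mm diameter; it is 20 mm thick (underside 100 mm above the table).
- jaw (a joint): Sliding aluminium jaw, value in m: 0 fully open, grows as the jaw moves along the station's +y; 0.045 when its flat face touches the tablet seated in the vee; the track itself ends at 0.052. Slides with about 1.5 N of friction and stays where it is left.
- jaw_handle (a point): Grasp point of the jaw's black upright handle, 108 mm above the table: 14 mm thick along the station's y, 24 mm wide along its x, its top is 20 mm above this point and it is free down to 54 mm above the table. It moves with the jaw and lies 90 mm behind (-y of) the jaw's face.
- tablet_center (a point): Centre (half-way up) of the loose pink tablet, a disc 26 mm in diameter and 10 mm high lying flat on the stage, its top 55 mm above the table; 12 g, with a slick film coat (friction about 0.15), so that the vee centres it easily. It crushes above 40 N.
- probe_grip (a point): Centre of the orange grip of the probe, a square bar 24 x 24 x 50 mm with sides along this frame's x and y. Below the grip hangs a round steel stem, 10 mm in diameter and 90 mm long; the probe weighs about 0.12 kg. At the start it stands upright in its stand, this centre 125 mm above the table.
- probe_stand: Fixed stand of the orange probe: cream block 50 x 50 mm and 100 mm high on a pale-blue foot 76 mm square and 10 mm high; origin under its centre. The grip rests on its top, the stem hangs loosely in its 17 mm hole, 90 mm deep in; lift the probe by 100 mm to clear it.
- probe_tip (a point): Lower end of the probe's stem, on its axis, 115 mm below the centre of the grip.
- spare_grip (a point): Centre of the BLUE grip of the spare probe in its own stand, like the orange one. Not to be used; which stand is nearer varies.
- bottle: Bystander: amber bottle, 60 mm wide, 130 mm tall, origin under its base.
- jar: Bystander: white jar with blue cap, 68 mm wide, 75 mm tall, origin under its base.
- beaker: Bystander: glass cup, 70 mm wide, 85 mm tall, origin under its base.
- tray: Bystander: shallow aluminium tray, 110 x 160 x 25 mm, origin under its floor.
- spatula: Bystander: spatula, 170 mm long, lying flat, origin under its middle.
- spare: Bystander: spare probe with a BLUE grip and 12 mm stem, otherwise like the orange one, upright in its own identical stand; origin at its tip. Not to be used.

How it is judged:
On the way, in this order (a step that is already met when the one before it is completed fails the run):
1. the jaw presses on the tablet with more than 1 N, the tablet presses on the vee block and is centred within 3 mm under the guide hole (contact force between jaw and tablet above 1 N and contact force between vee and tablet above 0.7 N and value of joint jaw above 0.0433 m and horizontal distance between tablet_center and guide_mouth below 0.003 m), for 0.2 s.
2. the probe is out of its stand, held in the fingers with its tip above the guide (height (world z) of probe_tip above 0.12 m and contact force between the fingers and probe above 0.5 N), for 0.05 s.
At the end, for the whole second after the job is handed in: The jaw is still shut on the tablet (within 1.7 mm) with the tablet centred within 3 mm under the hole; the fingers still hold the probe, still and upright within 4 degrees, nothing else carrying it, its tip within 4 mm of the hole's axis and 2 to 11 mm above the tablet's top (value of joint jaw above 0.0433 m and horizontal distance between tablet_center and guide_mouth below 0.003 m and horizontal distance between probe_tip and guide_mouth below 0.004 m and z of probe_tip in the frame of tablet_center between 0.007 and 0.016 m and angle between probe's own z axis and vertical below 0.07 rad and contact force between the fingers and probe above 0.5 N and contact force between probe and station below 0.1 N and contact force between probe and tablet below 0.1 N and linear speed of probe below 0.02 m/s); the arm keeps its last pose, push and grip.
It fails at once if the probe touched the guide or another part of the station (over 0.4 N) (contact force between probe and station above 0.4 N).
It fails at once if the probe touched the tablet (contact force between probe and tablet above 0.4 N).
It fails at once if the tablet was crushed (over 40 N) (contact force between jaw and tablet above 40 N).
It fails at once if the spare probe or another bystander was moved by more than 20 mm (distance of any of bottle, jar, beaker, tray, spatula, spare from where it was at the start of the episode above 0.02 m).
It also fails if it takes over 64 s, if anything falls off the work surface, if the arm or the gripper's body presses on something with over 40 N, if the wrist force passes 120 N, or if a joint passes its speed limit or range.

## Working session

There is one attempt and no reset: what is moved stays moved. The work goes in short steps, Python scripts to look and compute and a tool call to move; the robot and the scene stay as the last step left them, time stands still between calls to the robot, and variables do not carry over. Pictures are saved under pics/ and viewed, about 8 in all and at most 12, crops included, and the job is handed in when it is done.

Besides the shell and the picture viewer there is one more tool, called after "Request:" in YAML: its name, and indented under it one key for each argument. apply_moves: Moves the arm, as the interface text tells. Scaled input: -1 to 1 covers 0.03 m each way for a shift and 0.15 rad each way for a turn. Its arguments: {"type":"object","properties":{"commands":{"type":"array"},"jaw":{"type":"number"},"newtons":{"type":"number"}},"required":["commands"]}

```bash
mkdir -p pics; cat > h.py <<'E'
import numpy as np, cv2
from rig import manip
def snap(n,f):
    s=manip.get_state(); im=manip.get_image(n)
    cv2.imwrite('pics/'+f+'.png',cv2.cvtColor(im['frame'],cv2.COLOR_RGB2BGR))
    np.savez('pics/'+f+'.npz',**{k:v for k,v in im.items()},pos=s['position'],rot=s['ee_rot'])
    return s,im
def R(q):
    w,x,y,z=q
    from scipy.spatial.transform import Rotation as Ro
    return Ro.from_quat([x,y,z,w]).as_matrix()
def T(d):
    if 'extrinsics' in d: return d['extrinsics']
    t=np.eye(4);t[:3,:3]=R(d['rot']);t[:3,3]=d['pos'];return t@d['mount']
def load(f): return dict(np.load('pics/'+f+'.npz',allow_pickle=True))
def px(f,u,v,z):
    "pixel -> world at height z"
    d=load(f);t=T(d)
    r=t[:3,:3]@np.array([(u-d['cx'])/d['fx'],-(v-d['cy'])/d['fy'],-1]);o=t[:3,3]
    return o+r*(z-o[2])/r[2]
def proj(f,p):
    d=load(f);t=np.linalg.inv(T(d));c=t[:3,:3]@np.array(p)+t[:3,3]
    return np.array([d['cx']-d['fx']*c[0]/c[2], d['cy']+d['fy']*c[1]/c[2]])
E
python3 -c "
from h import *
for n in ('top','side'):
    s,im=snap(n,n+'0'); print({k:v for k,v in im.items() if k!='frame'})
print(s, manip.hold_point_z)
"
```

```text
{'fx': 503.903138290377, 'fy': 503.903138290377, 'cx': 320.24224790403395, 'cy': 239.5613810591548, 'extrinsics': array([[-0.01255128,  0.98876437, -0.14895467,  0.43631985],
       [-0.99989645, -0.01136212,  0.00883168, -0.03734007],
       [ 0.00704001,  0.14905009,  0.98880459,  1.29411306],
       [ 0.        ,  0.        ,  0.        ,  1.        ]])}
{'fx': 544.1945894642041, 'fy': 544.1945894642041, 'cx': 330.5284315231154, 'cy': 236.15775763910204, 'extrinsics': array([[-0.97047808,  0.14110291, -0.1956074 ,  0.36474989],
       [-0.24090178, -0.60667136,  0.75757256,  0.9778847 ],
       [-0.01177372,  0.78232974,  0.62275321,  0.9123496 ],
       [ 0.        ,  0.        ,  0.        ,  1.        ]])}
{'clock': 0.05, 'qpos': array([-1.39298874e+00,  2.76565953e-01,  1.50612016e+00,  8.14977061e-06,
        1.36069708e+00, -1.21004803e-01]), 'qd': array([ 0.0011379 , -0.0011776 , -0.00031755, -0.00076603, -0.00038904,
       -0.00091454]), 'effort': array([ 7.38185918e-04, -4.18080926e+01, -2.46674824e+01, -2.11515717e-04,
        5.45234332e-03, -1.52948608e-06]), 'position': array([ 0.16917337, -0.54900248,  0.23046144]), 'ee_rot': array([-6.17715340e-04,  8.04482057e-01, -5.93976278e-01, -6.48036902e-04]), 'contact_force': array([-0.55416788, -0.37868914, -0.00581294]), 'moment': array([-0.00671174,  0.00024577, -0.00251097]), 'width': 0.08565633731946577} 0.0187
```

View pics/top0.png

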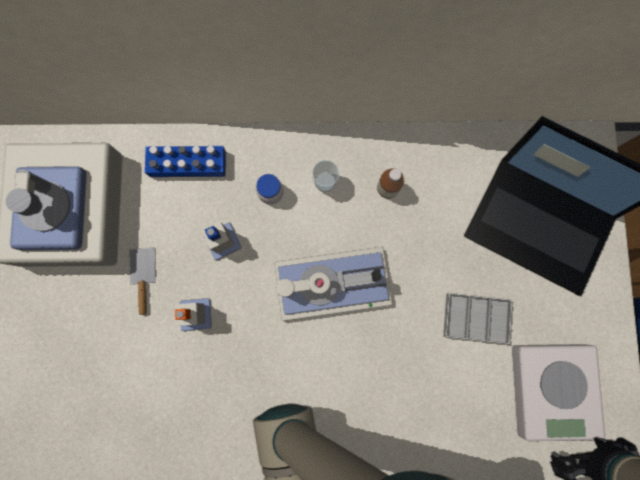

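View pics/side0.png

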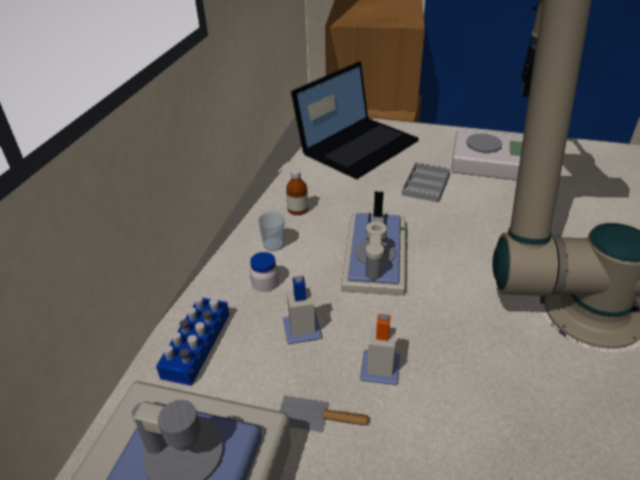

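The top view shows the guide ring at about (319,283), the column at (286,288), the black handle at (376,275), the orange grip at (182,314) and the blue one at (212,233). The side view agrees: handle (378,200), orange (384,326).

```bash
python3 -c "
from h import *
for n,u,v,z in [('guide',319,283,.12),('col',286,288,.121),('handle',376.5,275,.128),('orange',182,314,.15),('blue',212,233,.15),('bottle',395,175,.13),
 ('c1',276,262,.02),('c2',383,250,.02),('c3',391,310,.02),('c4',284,320,.02)]:
    print(n,px('top0',u,v,z).round(4))
for n,u,v,z in [('handle',378,194,.128),('orange',384,319,.15),('guide',376,231,.12)]: print('side',n,px('side0',u,v,z).round(4))
d=cv2.imread('pics/top0.png')[220:340,160:410]
cv2.imwrite('pics/c.png',cv2.resize(d,None,fx=3.2,fy=3.2,interpolation=cv2.INTER_CUBIC))
s=manip.get_state();print(R(s['ee_rot']).round(3), manip.get_image('wrist')['mount'].round(3))
"
```

```text
guide [ 0.511  -0.0437  0.12  ]
col [0.5003 0.033  0.121 ]
handle [ 0.5274 -0.1771  0.128 ]
orange [0.4435 0.2645 0.15  ]
blue [0.6268 0.2009 0.15  ]
bottle [ 0.7653 -0.228   0.13  ]
c1 [0.5719 0.0643 0.02  ]
c2 [ 0.5995 -0.2085  0.02  ]
c3 [ 0.4477 -0.2238  0.02  ]
c4 [0.4263 0.0443 0.02  ]
side handle [ 0.5345 -0.1719  0.128 ]
side orange [0.4456 0.2711 0.15  ]
side guide [ 0.5137 -0.0293  0.12  ]
[[ 0.294 -0.956 -0.   ]
 [-0.956 -0.294  0.002]
 [-0.002 -0.    -1.   ]] [[ 1.    -0.001  0.    -0.001]
 [-0.001 -0.959 -0.284 -0.072]
 [ 0.     0.284 -0.959 -0.141]
 [ 0.     0.     0.     1.   ]]
```

View pics/c.png

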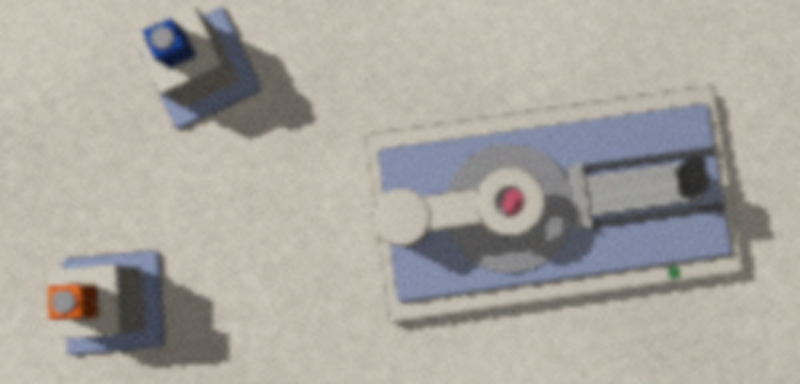

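The crop confirms the station's yaw is about 0.1 rad, that the tablet is visible through the guide and that the orange grip is nearly axis-aligned. I'll go above the handle next.

Request:
apply_moves:
  commands: [0,0,0,0,0,0.643,0,0,0,0,0,0.643,-0.795,-0.948,0,0,0,0,-0.795,-0.948,0,0,0,0,-0.795,-0.948,0,0,0,0,-0.795,-0.948,0,0,0,0,-0.795,-0.948,0,0,0,0,-0.795,-0.948,0,0,0,0,-0.795,-0.948,0,0,0,0,-0.795,-0.948,0,0,0,0,-0.795,-0.948,0,0,0,0,-0.795,-0.948,0,0,0,0,-0.795,-0.948,0,0,0,0,-0.795,-0.948,0,0,0,0,-0.795,-0.948,0,0,0,0,-0.795,-0.948,0,0,0,0,0,0,0,0,0,0,0,0,0,0,0,0]
  jaw: 1

```text
clock: 1.95
position: [0.5298, -0.1749, 0.2308]
ee_rot: [0.001, 0.744, -0.668, -0.0]
contact_force: [-0.2, 0.3, 0.0]
width: 0.0855
```

```bash
python3 -c "
from h import *
s,im=snap('wrist','w1');print(s['position'],R(s['ee_rot']).round(3),s['contact_force'],s['clock'])
print(im['fx'],[k for k in im])
for p in [(.53,-.175,.128),(.511,-.04,.12)]: print(proj('w1',p))
"
```

```text
[ 0.52984827 -0.17487302  0.23077503] [[ 0.108 -0.994 -0.001]
 [-0.994 -0.108 -0.   ]
 [ 0.     0.001 -1.   ]] [-0.24813138  0.33601355  0.04917864] 1.95
353.5729140351439 ['frame', 'fx', 'fy', 'cx', 'cy', 'mount']
[319.64129325 244.64388445]
[136.64504718 247.0690675 ]
```

View pics/w1.png

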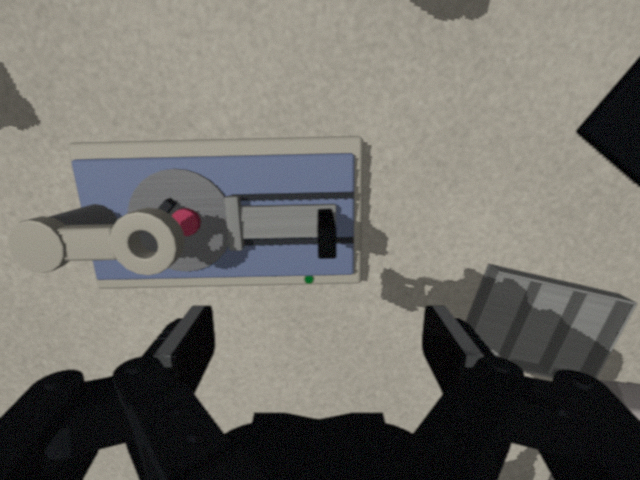

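The wrist view shows the guide hole at (142,243), the handle top at about (327,241) and the tablet at (186,221). The station appears square to the image.

```bash
python3 -c "
from h import *
for n,u,v,z in [('guide',142.5,242.5,.12),('handle',327,241,.128),('col',38,246,.121),('tab',187,222,.055),('e1',73,143,.02),('e2',361,137,.02),('e3',360,282,.02),('e4',100,288,.02),('h lo',327,235,.128),]: print(n,px('w1',u,v,z).round(4))
d=cv2.imread('pics/w1.png')[190:300,90:360]
cv2.imwrite('pics/c2.png',cv2.resize(d,None,fx=2.95,fy=2.95,interpolation=cv2.INTER_CUBIC))
"
```

```text
guide [ 0.515  -0.0445  0.12  ]
handle [ 0.5333 -0.1799  0.128 ]
col [0.5043 0.0322 0.121 ]
tab [ 0.5169 -0.0543  0.055 ]
e1 [0.5735 0.0667 0.02  ]
e2 [ 0.6088 -0.2063  0.02  ]
e3 [ 0.4615 -0.2265  0.02  ]
e4 [0.4242 0.0511 0.02  ]
h lo [ 0.5377 -0.1794  0.128 ]
```

View pics/c2.png

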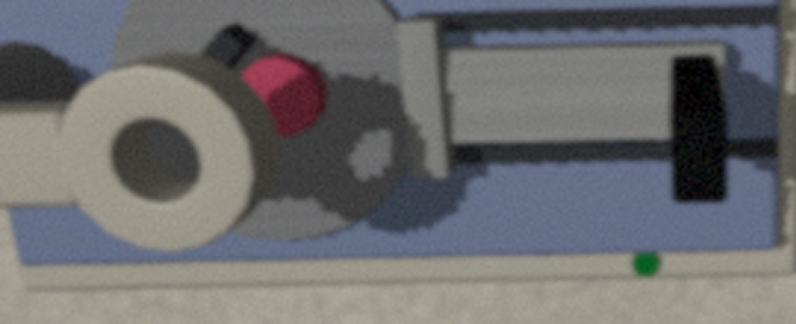

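Request:
apply_moves:
  commands: [0,0,0,0,0,-0.173,0.187,-0.1,0,0,0,0,0,0,0.95,0,0,0,0,0,0.95,0,0,0,0,0,0.95,0,0,0,0,0,0.95,0,0,0,0,0,0.95,0,0,0,0,0,0,0,0,0,0,0,0,0,0,0]

```text
clock: 2.9
position: [0.5336, -0.1815, 0.089]
ee_rot: [0.0, 0.752, -0.659, -0.0]
contact_force: [0.4, -0.9, -0.6]
width: 0.0856
```

Request:
apply_moves:
  commands: [0,0,0,0,0,0,0,0,0,0,0,0,0,0,0,0,0,0,0,0,0,0,0,0,0,0,0,0,0,0,0,0,0,0,0,0,0,0,0,0,0,0,0,0,0,0,0,0]
  jaw: -1
  newtons: 30

```text
clock: 3.7
position: [0.5338, -0.1806, 0.0893]
ee_rot: [-0.0, 0.752, -0.659, 0.0]
contact_force: [-1.7, 1.2, 5.3]
width: 0.0133
```

Request:
apply_moves:
  commands: [-0.2,0,0,0,0,0,-0.2,0,0,0,0,0,-0.2,0,0,0,0,0,-0.2,0,0,0,0,0,0,0,0,0,0,0,0,0,0,0,0,0]

```text
clock: 4.3
position: [0.5306, -0.1564, 0.0893]
ee_rot: [-0.0, 0.752, -0.659, 0.0]
contact_force: [-0.9, 2.1, 6.2]
width: 0.0138
```

Request:
apply_moves:
  commands: [-0.1,0,0,0,0,0,-0.07,0,0,0,0,0,0,0,0,0,0,0,0,0,0,0,0,0]

```text
clock: 4.7
position: [0.5301, -0.152, 0.0893]
ee_rot: [-0.0, 0.752, -0.659, 0.001]
contact_force: [-0.5, -1.1, 5.5]
width: 0.0138
```

Request:
apply_moves:
  commands: [-0.05,0,0,0,0,0,-0.05,0,0,0,0,0,0,0,0,0,0,0,0,0,0,0,0,0]

```text
clock: 5.1
position: [0.5297, -0.1492, 0.0893]
ee_rot: [0.0, 0.752, -0.659, 0.001]
contact_force: [-1.0, -0.6, 4.5]
width: 0.0138
```

Request:
apply_moves:
  commands: [-0.04,0,0,0,0,0,0,0,0,0,0,0,0,0,0,0,0,0]

```text
clock: 5.4
position: [0.5296, -0.1481, 0.0893]
ee_rot: [0.0, 0.752, -0.659, 0.001]
contact_force: [-1.3, -1.7, 5.3]
width: 0.0134
```

Request:
apply_moves:
  commands: [-0.02,0,0,0,0,0,0,0,0,0,0,0,0,0,0,0,0,0]

```text
clock: 5.7
position: [0.5295, -0.1476, 0.0893]
ee_rot: [0.0, 0.752, -0.659, 0.001]
contact_force: [-0.1, -1.5, 5.1]
width: 0.0133
```

Request:
apply_moves:
  commands: [-0.02,0,0,0,0,0,0,0,0,0,0,0,0,0,0,0,0,0]

```text
clock: 6.0
position: [0.5294, -0.147, 0.0893]
ee_rot: [0.0, 0.752, -0.659, 0.001]
contact_force: [-0.7, -0.7, 5.9]
width: 0.0136
```

Request:
apply_moves:
  commands: [-0.02,0,0,0,0,0,0,0,0,0,0,0,0,0,0,0,0,0]

```text
clock: 6.3
position: [0.5293, -0.1464, 0.0893]
ee_rot: [0.0, 0.752, -0.659, 0.001]
contact_force: [-0.6, -1.3, 4.7]
width: 0.0134
```

Request:
apply_moves:
  commands: [-0.02,0,0,0,0,0,0,0,0,0,0,0,0,0,0,0,0,0]

```text
clock: 6.6
position: [0.5293, -0.146, 0.0893]
ee_rot: [0.0, 0.752, -0.659, 0.001]
contact_force: [-2.0, -1.3, 5.3]
width: 0.0136
```

Request:
apply_moves:
  commands: [-0.02,0,0,0,0,0,0,0,0,0,0,0,0,0,0,0,0,0]

```text
clock: 6.9
position: [0.5293, -0.1459, 0.0893]
ee_rot: [0.001, 0.752, -0.659, 0.001]
contact_force: [-1.2, -4.2, 6.0]
width: 0.0136
```

Request:
apply_moves:
  commands: [-0.02,0,0,0,0,0,0,0,0,0,0,0,0,0,0,0,0,0]

```text
clock: 7.2
position: [0.5293, -0.1458, 0.0893]
ee_rot: [0.001, 0.752, -0.659, 0.002]
contact_force: [-1.0, -5.5, 5.2]
width: 0.0137
```

Request:
apply_moves:
  commands: [-0.03,0,0,0,0,0,0,0,0,0,0,0,0,0,0,0,0,0,-0.03,0,0,0,0,0,0,0,0,0,0,0,0,0,0,0,0,0,0,0,0,0,0,0]

```text
clock: 7.9
position: [0.5292, -0.1457, 0.0894]
ee_rot: [0.002, 0.752, -0.659, 0.003]
contact_force: [-1.7, -11.0, 3.4]
width: 0.0133
```

```bash
python3 -c "
from h import *
s,im=snap('wrist','w2');print(s['position'],s['contact_force'],s['clock'],R(s['ee_rot']).round(4))
d=cv2.imread('pics/w2.png')[100:480,:600]
cv2.imwrite('pics/c3.png',d)
"
```

```text
[ 0.52924978 -0.14568864  0.08938508] [ -1.71794448 -11.04706632   3.42473666] 7.9 [[ 1.323e-01 -9.912e-01  1.600e-03]
 [-9.912e-01 -1.323e-01 -6.000e-03]
 [ 6.200e-03 -8.000e-04 -1.000e+00]]
```

View pics/w2.png

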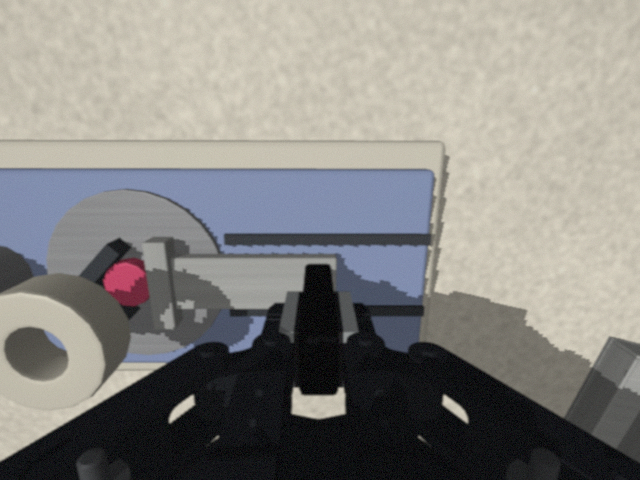

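The tablet sits in the vee at about (126,283), with the jaw face against it and roughly 10 N of push. I'll ease the push, release and rise.

Request:
apply_moves:
  commands: [0.04,0,0,0,0,0,0,0,0,0,0,0]

```text
clock: 8.15
position: [0.5293, -0.1458, 0.0894]
ee_rot: [0.001, 0.752, -0.659, 0.002]
contact_force: [-1.4, -7.6, 5.2]
width: 0.0135
```

Request:
apply_moves:
  commands: [0,0,0,0,0,0,0,0,0,0,0,0,0,0,0,0,0,0,0,0,0,0,0,0,0,0,0,0,0,0,0,0,0,0,0,0,0,0,-0.9,0,0,0,0,0,-0.9,0,0,0,0,0,-0.9,0,0,0,0,0,-0.9,0,0,0,0,0,-0.9,0,0,0,0,0,0,0,0,0,0,0,0,0,0,0]
  jaw: 1

```text
clock: 9.45
position: [0.5288, -0.1434, 0.2242]
ee_rot: [-0.0, 0.752, -0.659, 0.001]
contact_force: [0.9, -0.1, -0.5]
width: 0.0856
```

```bash
python3 -c "
from h import *
s=manip.get_state();print(s['position'],s['contact_force'],s['clock'],R(s['ee_rot']).round(4),s['width'],s['qpos'])
print(px('w2',36,354,.12))
"
```

```text
[ 0.52875904 -0.14344932  0.22415437] [ 0.93816705 -0.14228926 -0.54031678] 9.45 [[ 1.315e-01 -9.913e-01  1.000e-03]
 [-9.913e-01 -1.315e-01 -5.000e-04]
 [ 6.000e-04 -1.000e-03 -1.000e+00]] 0.08556646991342612 [-3.91883907e-01  2.38667000e-01  1.57525030e+00 -7.22637506e-05
  1.32652191e+00  1.04705414e+00]
[ 0.51466705 -0.04478281  0.12      ]
```

Request:
apply_moves:
  commands: [-0.928,0.068,-0.067,0,0,0,-0.928,0.068,-0.067,0,0,0,-0.928,0.068,-0.067,0,0,0,-0.928,0.068,-0.067,0,0,0,-0.928,0.068,-0.067,0,0,0,-0.928,0.068,-0.067,0,0,0,-0.928,0.068,-0.067,0,0,0,-0.928,0.068,-0.067,0,0,0,-0.928,0.068,-0.067,0,0,0,-0.928,0.068,-0.067,0,0,0,-0.928,0.068,-0.067,0,0,0,-0.928,0.068,-0.067,0,0,0,-0.928,0.068,-0.067,0,0,0,-0.928,0.068,-0.067,0,0,0,-0.928,0.068,-0.067,0,0,0,0,0,0,0,0,0,0,0,0,0,0,0,0,0,0,0,0,0]

```text
clock: 11.25
position: [0.4431, 0.2656, 0.2529]
ee_rot: [0.001, 0.752, -0.659, -0.0]
contact_force: [0.6, 0.0, -0.2]
width: 0.0852
```

```bash
python3 -c "
from h import *
s,im=snap('wrist','w3');print(s['position'],s['contact_force'],s['clock'],R(s['ee_rot']).round(4),s['qpos'])
u=proj('w3',(.444,.267,.15));print(u);x,y=[max(0,int(c)) for c in u-[90,70]]
d=cv2.imread('pics/w3.png')[y:y+140,x:x+180];print(x,y)
cv2.imwrite('pics/c4.png',cv2.resize(d,None,fx=4,fy=4,interpolation=cv2.INTER_CUBIC))
"
```

```text
[0.44310104 0.26563439 0.25290686] [ 0.63040189  0.0224544  -0.20610169] 11.25 [[ 0.1311 -0.9914 -0.0017]
 [-0.9914 -0.1311 -0.0015]
 [ 0.0013  0.0019 -1.    ]] [ 4.05814152e-01  1.76882011e-01  1.58497746e+00 -7.31030215e-04
  1.38190924e+00  1.84531682e+00]
[317.55893775 243.3194444 ]
227 173
```

View pics/c4.png

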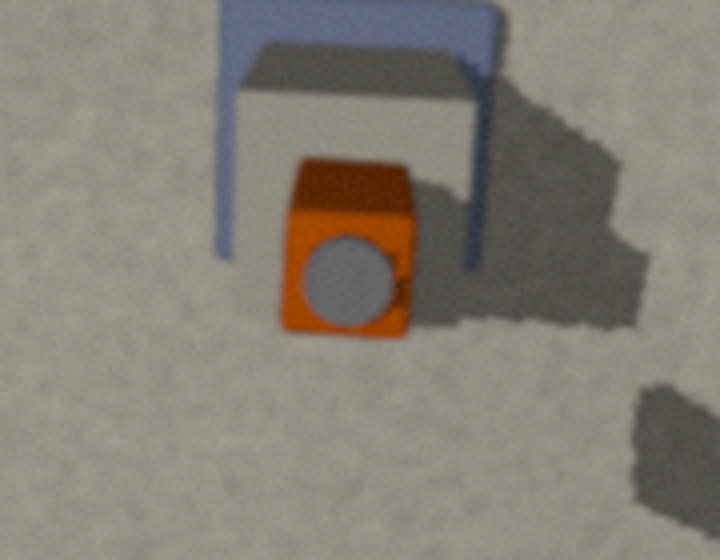

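The orange grip's top square is centred at crop (348,272), which is (314.1,241.1) in the full image. It is turned about 0.037 rad clockwise, i.e. + about tool z.

```bash
python3 -c "
from h import *
p=px('w3',314.1,241.1,.15);print(p)
s=manip.get_state();d=p-s['position'];a=.094
x=np.array([np.sin(a),-np.cos(a)]);y=np.array([-np.cos(a),-np.sin(a)])
print(x@d[:2]/.03,y@d[:2]/.03,s['clock'])
"
```

```text
[0.44531903 0.26967907 0.15      ]
-0.13092007883030576 -0.0801109340179448 11.3
```

Request:
apply_moves:
  commands: [0,0,0,0,0,0.247,-0.131,-0.08,0,0,0,0,0,0,0.95,0,0,0,0,0,0.95,0,0,0,0,0,0.95,0,0,0,0,0,0.95,0,0,0,0,0,0.94,0,0,0,0,0,0,0,0,0,0,0,0,0,0,0]

```text
clock: 12.2
position: [0.4458, 0.2704, 0.1119]
ee_rot: [0.0, 0.74, -0.673, -0.0]
contact_force: [0.2, 0.1, 0.7]
width: 0.0854
```

Request:
apply_moves:
  commands: [0,0,0,0,0,0,0,0,0,0,0,0,0,0,0,0,0,0,0,0,0,0,0,0,0,0,0,0,0,0,0,0,0,0,0,0,0,0,0,0,0,0,0,0,0,0,0,0]
  jaw: -1
  newtons: 40

```text
clock: 13.0
position: [0.4459, 0.2708, 0.1125]
ee_rot: [-0.0, 0.74, -0.673, 0.0]
contact_force: [-0.2, -0.6, 5.1]
width: 0.0239
```

Request:
apply_moves:
  commands: [0,0,-0.5,0,0,0,0,0,-0.7,0,0,0,0,0,-0.7,0,0,0,0,0,-0.7,0,0,0,0,0,-0.7,0,0,0,0,0,-0.7,0,0,0,0,0,-0.7,0,0,0,0,0,-0.5,0,0,0,0,0,0,0,0,0,0,0,0,0,0,0]

```text
clock: 14.0
position: [0.445, 0.2705, 0.2669]
ee_rot: [0.001, 0.74, -0.673, -0.0]
contact_force: [0.6, -0.1, -3.0]
width: 0.0234
```

```bash
python3 -c "
from h import *
s,im=snap('wrist','w4');print(s['position'],s['contact_force'],s['clock'],R(s['ee_rot']).round(4),s['width'])
p=s['position']; print(proj('w4',p+[0,0,-.0155-0.09]),proj('w4',p+[0,0,-.0]))
"
```

```text
[0.44499678 0.27054951 0.2668741 ] [ 0.5624503  -0.09906498 -2.98173585] 14.0 [[ 9.470e-02 -9.955e-01 -1.100e-03]
 [-9.955e-01 -9.470e-02 -5.000e-04]
 [ 4.000e-04  1.200e-03 -1.000e+00]] 0.023394751451767372
[319.3756675  243.78233741] [320.21123426 310.983639  ]
```

View pics/w4.png

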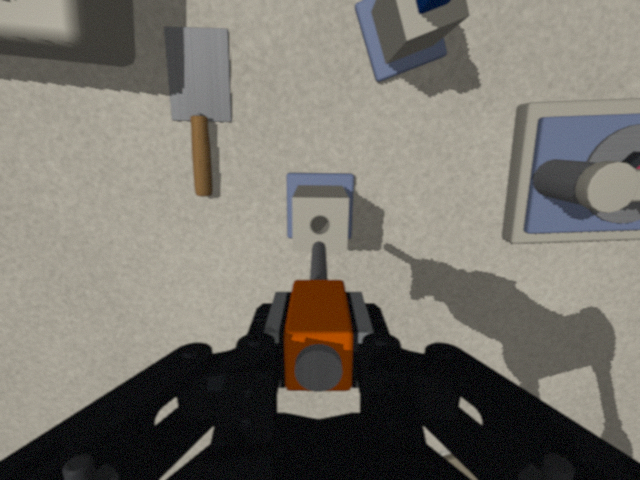

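The probe is clear of its stand, with the stem end visible at about (319,243), and its shape suggests it is upright. I'll carry it above the guide.

Request:
apply_moves:
  commands: [0.41,-0.051,0,0,0,0,0.821,-0.102,0,0,0,0,0.821,-0.102,0,0,0,0,0.821,-0.102,0,0,0,0,0.821,-0.102,0,0,0,0,0.821,-0.102,0,0,0,0,0.821,-0.102,0,0,0,0,0.821,-0.102,0,0,0,0,0.821,-0.102,0,0,0,0,0.821,-0.102,0,0,0,0,0.821,-0.102,0,0,0,0,0.821,-0.102,0,0,0,0,0.821,-0.102,0,0,0,0,0.41,-0.051,0,0,0,0,0,0,0,0,0,0,0,0,0.35,0,0,0,0,0,0.35,0,0,0,0,0,0,0,0,0,0,0,0,0,0,0]

```text
clock: 15.95
position: [0.5148, -0.0434, 0.2461]
ee_rot: [0.0, 0.74, -0.672, -0.001]
contact_force: [0.2, 0.6, -1.6]
width: 0.0233
```

```bash
python3 -c "
from h import *
s,im=snap('wrist','w5');print(s['position'],s['contact_force'],s['clock'],R(s['ee_rot']).round(4),s['width'])
p=s['position'];T0=p+[0,0,-.1025];print(proj('w5',T0),proj('w5',(.515,-.0445,.12)))
d=cv2.imread('pics/w5.png')[190:310,240:400]
a=cv2.resize(d,None,fx=3.75,fy=3.75,interpolation=cv2.INTER_CUBIC)
s,im=snap('side','s5');u=proj('s5',T0);print(u,proj('s5',p),proj('s5',(.515,-.0445,.12)));x,y=(u-[25,60]).astype(int);print(x,y)
b=cv2.resize(cv2.imread('pics/s5.png')[y:y+112,x:x+50],None,fx=4,fy=4,interpolation=cv2.INTER_CUBIC)
c=np.zeros((450,800,3),np.uint8);c[:,:600]=a;c[:448,600:800]=b[:,:200];cv2.imwrite('pics/c5.png',c)
"
```

```text
[ 0.51484283 -0.04339139  0.24610843] [ 0.2403408   0.57764582 -1.62922857] 15.95 [[ 9.590e-02 -9.954e-01 -1.400e-03]
 [-9.954e-01 -9.590e-02  4.000e-04]
 [-6.000e-04  1.300e-03 -1.000e+00]] 0.023285530439680246
[319.52110361 244.93771057] [320.86070892 236.30572564]
[376.98215513 219.45200651] [378.87755222 182.74727007] [376.58918518 227.10842529]
351 159
```

View pics/c5.png

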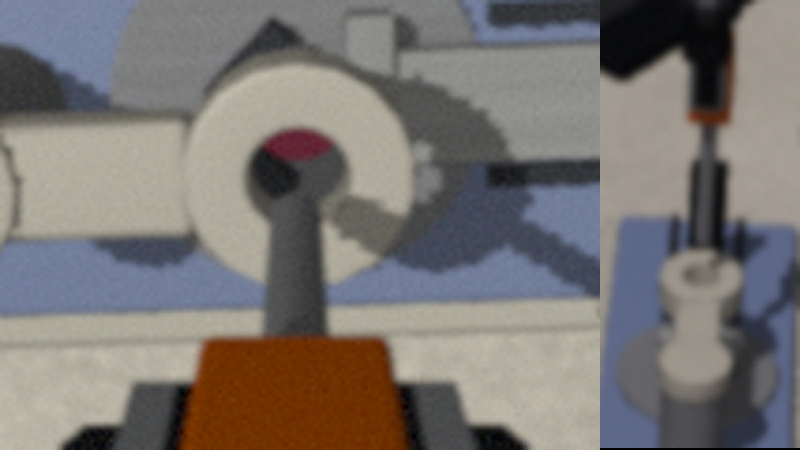

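```bash
python3 -c "
from h import *
d=cv2.imread('pics/w5.png')[215:275,285:355]
a=cv2.resize(d,None,fx=10,fy=10,interpolation=cv2.INTER_CUBIC)
a=np.clip(255*(a/255.)**.6*1.1,0,255).astype(np.uint8)
cv2.imwrite('pics/c6.png',a)
"
```

```text
(no output)
```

View pics/c6.png

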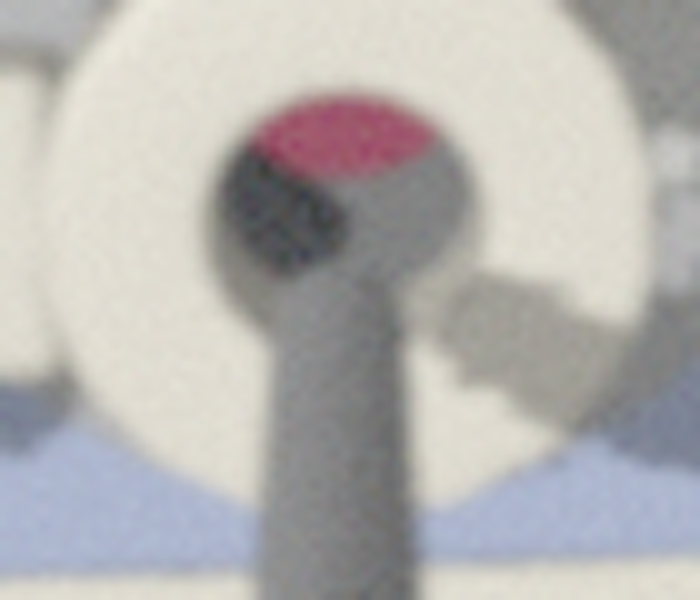

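```bash
python3 -c "
from h import *
h=px('w5',319.7,237,.12);t=px('w5',318.8,248.1,.1436);print(h,t,h-t)
print(px('w5',319.7,237,.12)-px('w5',319.7,238,.12))
for z in(.12,.055):print(proj('w5',(h[0],h[1],z)))
s=load('s5');print(px('s5',351+103/4,159+268/4,.12))
# side: axis of stem line & tip
print(px('s5',351+106/4,159+247/4,.1436), proj('s5',t),proj('s5',h))
"
```

```text
[ 0.51435163 -0.04365068  0.12      ] [ 0.51242373 -0.04310653  0.1436    ] [ 0.00192789 -0.00054415 -0.0236    ]
[8.08374248e-04 7.94610606e-05 0.00000000e+00]
[319.7 237. ]
[319.46645211 219.20153472]
[ 0.51539298 -0.0488685   0.12      ]
[ 0.51276606 -0.03865986  0.1436    ] [377.97510192 219.66429586] [376.79477102 227.35770765]
```

Request:
apply_moves:
  commands: [0.013,-0.05,0,0,0,0,0,0,0,0,0,0,0,0,0.16,0,0,0,0,0,0.16,0,0,0,0,0,0.16,0,0,0,0,0,0.16,0,0,0,0,0,0.16,0,0,0,0,0,0,0,0,0,0,0,0,0,0,0]

```text
clock: 16.95
position: [0.5169, -0.0446, 0.2226]
ee_rot: [0.0, 0.74, -0.673, -0.0]
contact_force: [0.5, 0.2, -1.1]
width: 0.0235
```

```bash
python3 -c "
from h import *
s,im=snap('wrist','w7');p=s['position'];print(p,s['contact_force'],s['clock'],R(s['ee_rot']).round(4))
d=cv2.imread('pics/w7.png')[190:280,270:370]
a=cv2.resize(d,None,fx=6,fy=6,interpolation=cv2.INTER_CUBIC)
a=np.clip(255*(a/255.)**.6*1.1,0,255).astype(np.uint8)
s,im=snap('side','s7');u=proj('s7',(.5145,-.044,.125)).astype(int);x,y=u-[25,60];print(x,y)
b=cv2.resize(cv2.imread('pics/s7.png')[y:y+108,x:x+40],None,fx=5,fy=5,interpolation=cv2.INTER_CUBIC)
c=np.zeros((540,800,3),np.uint8);c[:,:600]=a;c[:,600:]=b;cv2.imwrite('pics/c7.png',c)
"
```

```text
[ 0.51689569 -0.04455532  0.22260808] [ 0.45029001  0.24709695 -1.06871603] 16.95 [[ 9.460e-02 -9.955e-01 -2.000e-04]
 [-9.955e-01 -9.460e-02 -0.000e+00]
 [-0.000e+00  2.000e-04 -1.000e+00]]
351 165
```

View pics/c7.png

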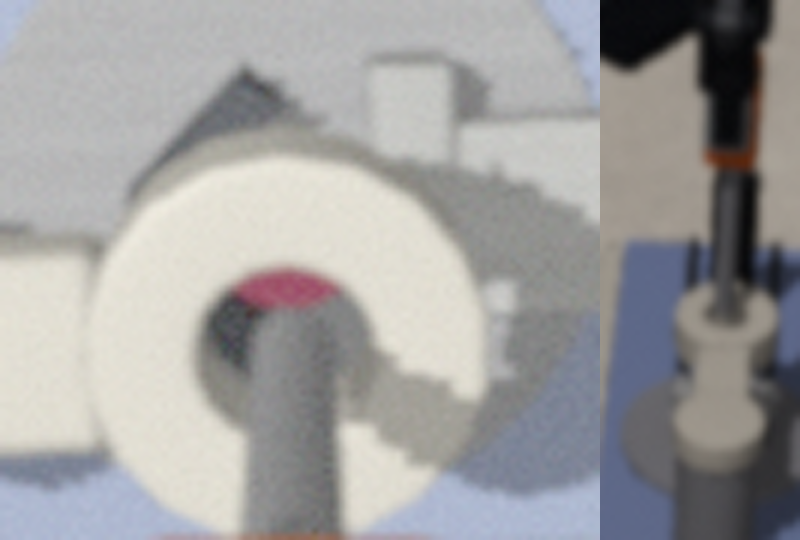

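The tip is at about (292,352) and the hole centre at about (287,350) at 8 px/mm, so they agree within about 0.7 mm. The side view shows the stem centred too. I'll lower it with a 0.4 mm nudge.

Request:
apply_moves:
  commands: [-0.014,0,0,0,0,0,0,0,0.16,0,0,0,0,0,0.16,0,0,0,0,0,0.16,0,0,0,0,0,0.16,0,0,0,0,0,0.16,0,0,0,0,0,0.16,0,0,0,0,0,0.16,0,0,0,0,0,0.16,0,0,0,0,0,0,0,0,0,0,0,0,0,0,0]

```text
clock: 18.15
position: [0.5169, -0.0442, 0.1843]
ee_rot: [0.0, 0.74, -0.673, -0.0]
contact_force: [0.2, -0.5, -1.5]
width: 0.0238
```

Request:
apply_moves:
  commands: [0,0,0.1,0,0,0,0,0,0.1,0,0,0,0,0,0.1,0,0,0,0,0,0.1,0,0,0,0,0,0.1,0,0,0,0,0,0.1,0,0,0,0,0,0,0,0,0,0,0,0,0,0,0,0,0,0,0,0,0]

```text
clock: 19.05
position: [0.517, -0.0442, 0.1665]
ee_rot: [-0.0, 0.74, -0.673, 0.0]
contact_force: [-0.5, -0.1, -1.3]
width: 0.0236
```

Request:
apply_moves:
  commands: [0,0,0.04,0,0,0,0,0,0.04,0,0,0,0,0,0,0,0,0,0,0,0,0,0,0,0,0,0,0,0,0,0,0,0,0,0,0]

```text
clock: 19.65
position: [0.5169, -0.0441, 0.164]
ee_rot: [-0.0, 0.74, -0.673, 0.0]
contact_force: [0.2, 0.1, -0.7]
width: 0.0239
```

```bash
python3 -c "
from h import *
s,im=snap('wrist','w8');p=s['position'];print(p,s['contact_force'],s['clock'],s['width'])
d=cv2.imread('pics/w8.png')[190:280,250:370]
a=cv2.resize(d,None,fx=5,fy=5,interpolation=cv2.INTER_CUBIC)
a=np.clip(255*(a/255.)**.6*1.1,0,255).astype(np.uint8)
s,im=snap('side','s8');u=proj('s8',(.5145,-.044,.125)).astype(int);x,y=u-[20,50];print(x,y)
b=cv2.resize(cv2.imread('pics/s8.png')[y:y+90,x:x+40],None,fx=5,fy=5,interpolation=cv2.INTER_CUBIC)
b=np.clip(255*(b/255.)**.6*1.1,0,255).astype(np.uint8)
c=np.zeros((450,800,3),np.uint8);c[:,:600]=a;c[:,600:]=b;cv2.imwrite('pics/c8.png',c)
"
```

```text
[ 0.51689895 -0.04411713  0.16397914] [ 0.20869505  0.14124514 -0.6766877 ] 19.65 0.02393877094484721
356 175
```

View pics/c8.png

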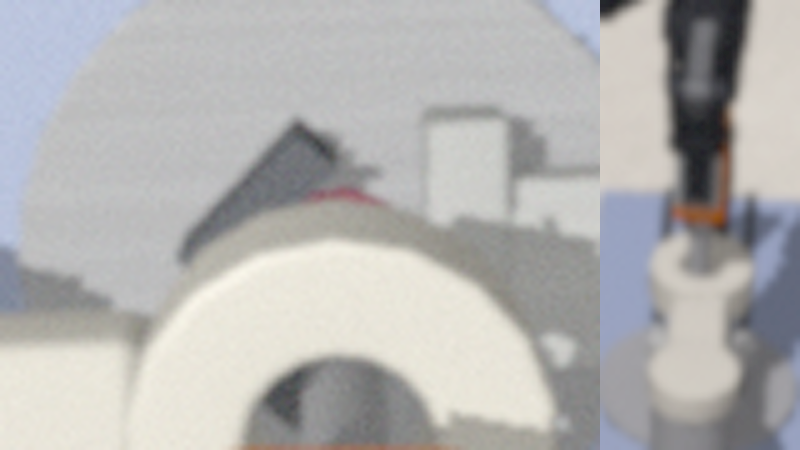

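The stem is centred in the hole (about 343 against 340), the forces are steady and the jaw is still shut. I'll hand it in.

```bash
python3 -c "
from h import *
print(manip.sign_off());s=manip.get_state();print(s['position'],s['clock'])"
```

```text
the job is handed in; nothing more can be done
None
the job is handed in; nothing more can be done
```

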